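# Test a fuse under the spring guard

### The arm

A 6-joint arm with a two-finger parallel gripper is mounted at the origin on the work surface. World frame = base frame: x ahead of the robot, y to its left, z up, the work surface at z = 0. Lengths are in m, angles in rad, forces in N, time in s.
With the tool pointing down it reaches from about 0.25 to 0.775 m from the base axis. Payload 4 kg.
Tool frame: the origin (TCP) lies at the very end of the fingers, on their centre line; the grasp point (between the pads) lies 19 mm behind it (robot.grip_point_offset is the distance from the TCP to the grasp point, in m); z points along the fingers, x is the direction in which the jaws open and shut, and the axes are right-handed (so a half turn about z gives the same grasp; the last joint's range is limited). The gripper opens to 94 mm and grips with 3 to 60 N. Pads are 16 mm wide; open, the fingers measure 119 mm over their backs; the gripper's body (75 mm by 177 mm) begins 78 mm behind the grasp point.
Start: joints at [-1.284, 0.087, 1.371, -0, 1.684, -0.103], TCP at [0.209, -0.509, 0.206] pointing down, gripper open.
Joint ranges: [-3.1, 3.1], [-0.76, 2.03], [0.27, 2.55], [-1.08, 4.22], [0.17, 2.65], [-2.57, 2.57]. Speed limits (rad/s): [2.79, 2.79, 3.14, 3.14, 3.14, 3.14].

### API

Orientations are given as [roll, pitch, yaw] about the fixed x, y, z axes, in that order (R = Rz(yaw) Ry(pitch) Rx(roll)).
In Python, from bench import robot gives the robot as it stands.
- The arm moves only by the shell command python3 -m inch 'ROWS'. ROWS is text: rows parted by semicolons, each of 5 numbers parted by spaces: the shift along the tool's x, y, z in cm, then the turn about the tool's z in rad, then the closure, from 0 (fully open) to 1 (shut). In form: tx ty tz spin claw; .... A call has 1 to 20 rows; each row is the pose to reach, as a shift and turn from the pose measured when the call began, along the tool's axes at that moment; what a row does not reach only later rows make up. A row lasts 1/12 s, in which the tool goes at most 41.7 mm and 7.16 degrees, less where a joint would pass 70% of its speed; a pose out of reach is approached as far as the arm can. A call with a gripper value outside its range is refused whole. The fingers move at their own pace and stop on an object; the grip force is fixed at half the most. Time passes only in rows, so rows that repeat a pose let the fingers close. It gives the time, the measured TCP pose, the force and the opening at its end, in the units of the state.
- robot.get_obs(): the state, without advancing time (a new reading comes with each control period).
- robot.snapshot(name): name is "scene" or "top" or "wrist"; returns (picture, depth): 480x640x3 uint8, blue, green, red; 480x640 float32, m along the optical axis (not along the pixel's ray), 0 where there is no reading.
- robot.camera_info(name): a dict with "K" (3x3 intrinsics, pixels), "extrinsics" (4x4, takes a point from world to camera coordinates); the wrist camera has in their place "mount" (4x4, takes a point from camera to tool coordinates, whose origin is the TCP and whose axes are the tool frame's). Camera axes: x right, y down, z forward; pixel columns grow to the right and rows downward; lengths in m; the calibration is good to about 2 mm. The wrist camera is an equidistant fisheye: a pixel r from the principal point sees the ray r / f radians off the axis. A picture is of the moment at which its call begins: read the wrist's pose just before it. camera_info takes no time and is no camera call.
- robot.close_job(): hands the job in, once; it reports no verdict.
The state is a dict: "time": time; "joint_positions": joint angles; "qvel": joint speeds; "joint_torque": joint torques, N m; "tool_pos": TCP position; "ee_rot": TCP orientation; "wrist_force": force on the tool from outside, world axes, zero at the start; "wrist_torque": the same for the moment, N m; "width": finger opening in m.
Only numpy, scipy, OpenCV 4.12 (cv2) and the standard library are available. Lean on these libraries where they do the work, as an engineer would, in place of code of your own. Each camera call takes 0.05 s, during which the arm holds its last target.

### The job

Take the larger of the two loose white fuse links, gripping it lightly (under 50 N, the ceramic cracks), set it gently down into the two copper clips of the fuse tester until it is fully seated, and let go. Then pull the tester's clear spring-return guard by its handle over the fuse until the guard's pointer is level with the upright steel mark plate, and finish while still holding it there. Leave everything else on the bench where it is.

Things in the scene. Friction and masses are not known exactly. Their poses are not given: they have to be found in the camera images.
- fuse_centre (a point): Centre of the larger fuse link's block, 23 mm above its underside. Upright white ceramic block 48 long (x) x 34 wide (y) x 46 mm tall; from the middle of each end a steel blade stands out 18 mm (5 thick, 20 tall, half-way up): 84 mm over the blades. 130 to 210 g. Same either way round. Stands on the bench at the start.
- fuse: The larger fuse link as a whole; origin at the centre of its underside. Its ceramic cracks if a finger presses it with more than about 50 N, or if it is dropped or rammed onto the tester (over 60 N).
- small_fuse: Bystander: smaller fuse link of the same kind, block 36 x 22 x 30 mm tall, 60 mm over the blades; origin under its centre. Leave it.
- tester: The tester's fixed base; origin at bench height between its clips. x: along the blades and the guard's travel (guard is pulled to -x, roughly towards the robot), z up. Plate 15 mm thick, y +-62 mm, x -95 to +180 mm; guide rails 7 mm high on it along y = +-42.5 mm.
- nest (a point): Where the fuse block's centre belongs when seated: 44 mm above the bench, over the tester's origin, same axes. The block then rests on a 6 mm high, 26 mm wide pedestal. Copper clips at x = +-35 mm: pairs of 4 mm cheeks, 10 mm along x, with an 11 mm slot for the blade, upright to 6 mm above this point, then flaring to about 30 mm over all at 15 mm above it.
- guard (a joint): Travel of the clear guard (m): 0 parked at the back; grows as it is pulled to the tester's -x; end stop 0.145. A spring pulls it back: 3 N at 0, about 9 N at 0.12. A hood 120 long, 76 wide, top 86 mm above the bench; parked, its front edge is 56 mm to +x of nest, clear of the clips; pulled, it passes clear over a seated fuse.
- grip (a point): Point to grip on the guard's handle, an upright aluminium plate on top of the hood, 14 thick (tester's x) x 44 wide (y) x 46 mm tall, from 86 to 132 mm above the bench. The point is on its middle plane, 116 mm above the bench; axes as the tester's. Moves with the guard; parked it is 125 mm to +x of nest.
- pointer (a point): Tip of the small dark steel pointer (4 x 9 x 14 mm tall) at the guard's front edge, on the +y side, 48 mm above the bench; parked it is 58 mm to +x and 46 mm to +y of nest. Moves with the guard.
- mark_top (a point): Top of the mark: upright dark steel plate 4 thick (tester's x) x 14 x 40 mm tall on the base's +y edge, 55 mm above the bench, 54 mm to +y of nest; axes as the tester's. It is clamped somewhere in front of the clips, 49 to 72 mm to -x of nest. The pointer belongs at the same tester x as this plate.
- breaker: Bystander: grey two-pole breaker, 80 x 36 x 66 mm tall. Origin under its centre, as for all bystanders.
- breaker_b: Bystander: black breaker, 75 x 50 x 74 mm tall.
- jar: Bystander: jar, 70 mm across, 100 mm tall.
- tape_roll: Bystander: roll of tape lying flat, 90 mm across, 22 mm tall.
- screwdriver: Bystander: screwdriver lying on the bench.
- carton: Bystander: cardboard carton 100 x 130 x 80 mm tall.

How it is judged:
By the outcome, as a careful person would: the job done as asked, in the order asked, and still so for the second after the job is handed in, while the arm keeps its last pose, push and grip.
It also fails if it takes over 58 s, if anything falls off the work surface, if the arm or the gripper's body presses on something with over 40 N, if the wrist force passes 120 N, or if a joint passes its speed limit or range.

## Working session

There is one attempt and no reset: what is moved stays moved. The work goes in short steps, Python scripts to look and compute and a shell command to move; the robot and the scene stay as the last step left them, time stands still between calls to the robot, and variables do not carry over. Pictures are saved under pics/ and viewed, and the job is handed in when it is done.

```bash
ls; mkdir -p pics; python3 - <<'E'
from bench import robot
import cv2,numpy as np
o=robot.get_obs()
print(o)
for n in("scene","top","wrist"):
    p,d=robot.snapshot(n); cv2.imwrite(f"pics/{n}0.png",p); np.save(f"pics/{n}0.npy",d); c=robot.camera_info(n); print(n,{k:np.round(v,4).tolist() if not isinstance(v,str) else v for k,v in c.items()})
print(robot.grip_point_offset)
E
```

```text
pics
{'time': 0.0, 'joint_positions': array([-1.28411769e+00,  8.79290817e-02,  1.37224139e+00,  1.77934679e-05,
        1.68357625e+00, -1.03066693e-01]), 'qvel': array([-8.16418239e-04, -4.17694648e-05,  5.35593616e-04, -6.56293280e-04,
        9.14167416e-04,  8.69570356e-04]), 'joint_torque': array([-1.52303110e-04, -3.40180814e+01, -3.02424753e+01,  7.19401217e-02,
        3.30155867e-02, -1.76321901e-04]), 'tool_pos': array([ 0.20883893, -0.50822468,  0.20432486]), 'ee_rot': array([-3.14135344e+00,  2.14081770e-03, -1.18104876e+00]), 'wrist_force': array([-0.0217047 ,  0.08419701,  0.74106901]), 'wrist_torque': array([-0.00215721,  0.03100572,  0.02172632]), 'width': 0.09411874863037012}
scene {'K': [[615.1296, 0.0, 316.9896], [0.0, 615.1296, 236.133], [0.0, 0.0, 1.0]], 'extrinsics': [[0.1, 0.9948, -0.0199, -0.0657], [0.5827, -0.0747, -0.8092, -0.2396], [-0.8065, 0.0694, -0.5871, 1.8198], [0.0, 0.0, 0.0, 1.0]]}
top {'K': [[484.9505, 0.0, 318.9089], [0.0, 484.9505, 238.8192], [0.0, 0.0, 1.0]], 'extrinsics': [[0.0234, -0.9995, -0.0206, 0.0085], [-0.9897, -0.0203, -0.1416, 0.5665], [0.1411, 0.0237, -0.9897, 1.0536], [0.0, 0.0, 0.0, 1.0]]}
wrist {'K': [[371.6483, 0.0, 318.5919], [0.0, 371.6483, 232.4995], [0.0, 0.0, 1.0]], 'mount': [[1.0, 0.0003, -0.0008, 0.0003], [-0.0002, 0.97, 0.2432, -0.0703], [0.0008, -0.2432, 0.97, -0.1783], [0.0, 0.0, 0.0, 1.0]]}
0.0188
```

View pics/top0.png

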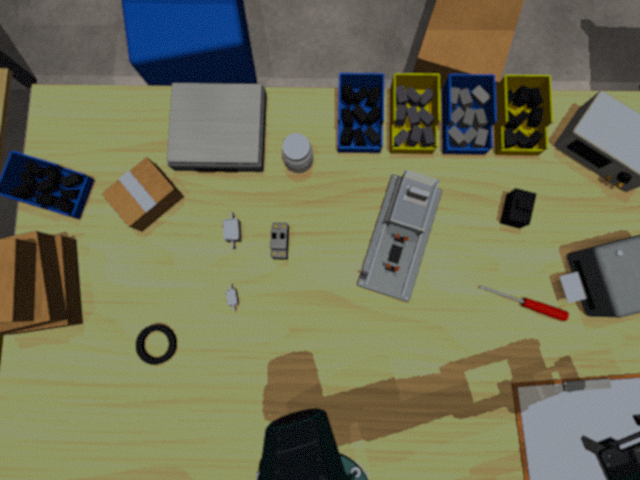

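View pics/scene0.png

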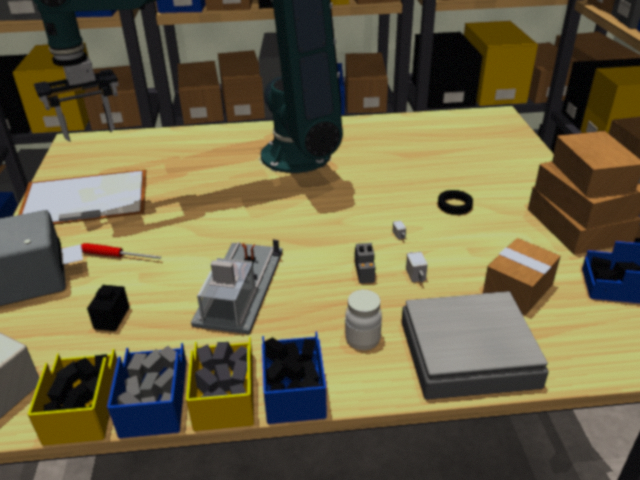

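View pics/wrist0.png

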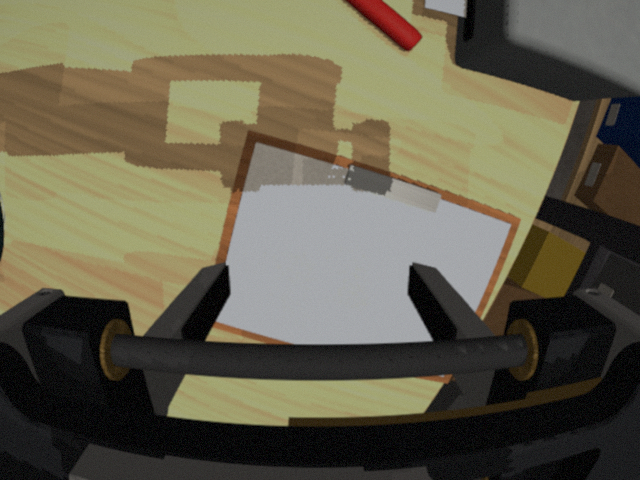

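The top view shows the large fuse at about (232,230) and the small one at (232,297). The tester has its clips near (396,252), the handle near (420,190) and the mark plate near (364,275).

```bash
cat > h.py <<'E'
import numpy as np,cv2
from bench import robot
from scipy.spatial.transform import Rotation as R
def cam(n):
    c=robot.camera_info(n);return np.array(c["K"]),np.array(c["extrinsics"])
def toworld(n,uv,z):
    K,E=cam(n);Rm,t=E[:3,:3],E[:3,3];uv=np.atleast_2d(uv).astype(float)
    r=np.c_[(uv-K[[0,1],2])/K[0,0],np.ones(len(uv))]@Rm;o=-Rm.T@t
    return o+r*((z-o[2])/r[:,2])[:,None]
def cloud(n,d):
    K,E=cam(n);v,u=np.mgrid[:480,:640]
    p=np.stack([(u-K[0,2])/K[0,0]*d,(v-K[1,2])/K[1,1]*d,d],-1)
    return (p-E[:3,3])@E[:3,:3]
def proj(n,P):
    K,E=cam(n);q=np.atleast_2d(P)@E[:3,:3].T+E[:3,3];return q[:,:2]/q[:,2:]*K[0,0]+K[[0,1],2]
def tool():
    o=robot.get_obs();return np.array(o["tool_pos"]),R.from_euler("xyz",o["ee_rot"]).as_matrix(),o
def wcloud(d,T=None):
    c=robot.camera_info("wrist");K=np.array(c["K"]);M=np.array(c["mount"])
    p,Rm=T if T else tool()[:2]
    v,u=np.mgrid[:480,:640];dx=(u-K[0,2])/K[0,0];dy=(v-K[1,2])/K[1,1];th=np.hypot(dx,dy)+1e-9
    k=np.tan(np.minimum(th,1.5))/th
    P=np.stack([dx*k*d,dy*k*d,d],-1)
    return (P@M[:3,:3].T+M[:3,3])@Rm.T+p
def wproj(P,T):
    c=robot.camera_info("wrist");K=np.array(c["K"]);M=np.array(c["mount"]);p,Rm=T
    q=((np.atleast_2d(P)-p)@Rm-M[:3,3])@M[:3,:3]
    r=np.hypot(q[:,0],q[:,1]);th=np.arctan2(r,q[:,2]);return q[:,:2]/r[:,None]*th[:,None]*K[0,0]+K[[0,1],2]
E
python3 - <<'E'
from h import *
d=np.load("pics/top0.npy");W=cloud("top",d)
print("bench z",np.median(W[330:350,200:240,2]))
im=cv2.imread("pics/top0.png")
def box(u0,u1,v0,v1,z0,z1,n):
    w=W[v0:v1,u0:u1].reshape(-1,3);w=w[(w[:,2]>z0)&(w[:,2]<z1)]
    if len(w)<5: print(n,len(w));return
    r=cv2.minAreaRect((w[:,:2]*1000).astype(np.float32));print(n,len(w),np.round(w.mean(0),4),[np.round(x,1) for x in r])
box(215,250,205,255,.035,.06,"fusetop");box(215,250,205,255,.01,.06,"fuseall")
box(220,245,280,315,.01,.06,"small")
box(400,445,165,210,.115,.15,"handle");box(380,450,165,235,.078,.095,"hood")
box(345,450,160,310,.008,.02,"base");box(355,372,262,285,.035,.065,"mark")
big=cv2.resize(im[160:310,340:460],None,fx=5,fy=4.0*1.0,interpolation=cv2.INTER_CUBIC)
cv2.imwrite("pics/t1.png",cv2.resize(im[160:310,340:460],None,fx=4,fy=4,interpolation=cv2.INTER_CUBIC))
cv2.imwrite("pics/t2.png",cv2.resize(im[195:320,205:300],None,fx=4,fy=4,interpolation=cv2.INTER_CUBIC))
E
```

```text
bench z 8.8129087936139e-05
fusetop 343 [0.5845 0.2215 0.0453] [array([585.6, 222. ]), array([78.8, 34. ]), np.float64(3.0)]
fuseall 448 [0.5831 0.2201 0.0403] [array([585.4, 222. ]), array([84.3, 34. ]), np.float64(3.0)]
small 212 [0.432  0.2152 0.0272] [array([432.3, 216.2]), array([59.4, 22.4]), np.float64(14.4)]
handle 176 [ 0.6573 -0.1867  0.13  ] [array([ 658.9, -187.7]), array([43.4, 15.1]), np.float64(73.2)]
hood 1680 [ 0.6477 -0.1839  0.0868] [array([ 650.5, -185.1]), array([ 77.7, 121.1]), np.float64(73.1)]
base 3881 [ 0.5478 -0.1533  0.0155] [array([ 603.9, -154.3]), array([157.7, 315. ]), np.float64(72.8)]
mark 18 [ 0.49   -0.0802  0.0522] [array([490.1, -80.3]), array([13.9,  4.3]), np.float64(64.3)]
```

View pics/t1.png

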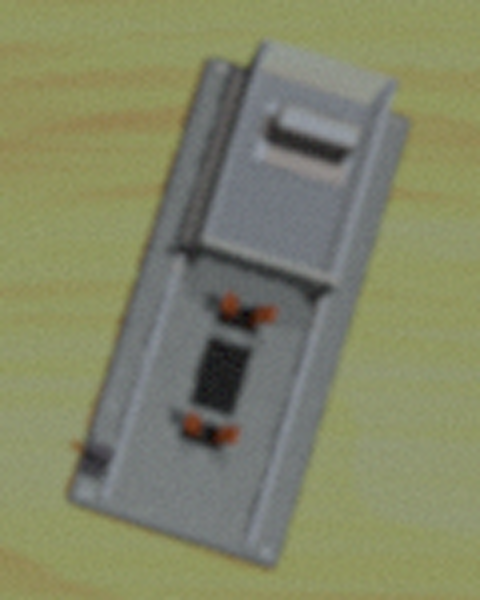

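View pics/t2.png

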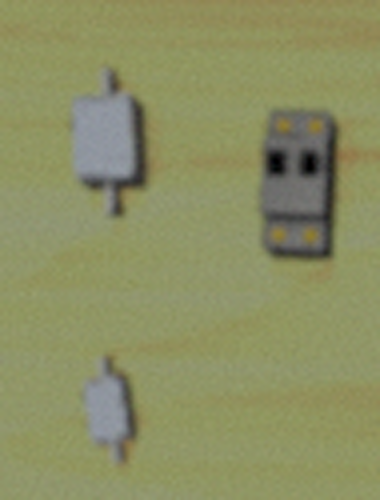

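```bash
cat >> h.py <<'E'
def shift(x,y,z,yaw):
    p,Rm,o=tool();s=Rm.T@(np.array([x,y,z])-p)*100
    cur=np.arctan2(Rm[1,0],Rm[0,0]);dy=(yaw-cur+np.pi)%(2*np.pi)-np.pi
    print("shift cm",np.round(s,2),"spin",round(-dy,3),"at",np.round(p,4),"yaw",round(cur,4),"t",round(o["time"],2),"w",round(o["width"],4),"F",np.round(o["wrist_force"],1))
E
python3 - <<'E'
from h import *
shift(.5855,.222,.16,-np.pi/2+np.radians(3))
E
```

```text
shift cm [-53.24 -62.59   4.56] spin 0.337 at [ 0.2089 -0.5083  0.2046] yaw -1.181 t 0.15 w 0.094 F [ 0.3 -0.1  0.1]
```

```bash
python3 -m inch '-2 -2.3 0 0 0; -4.5 -5 0 0 0; -7 -8.2 0 0.05 0; -9.5 -11.2 0 0.1 0; -12 -14.2 0 0.15 0; -14.5 -17.2 0 0.2 0; -17 -20.2 0 0.25 0; -19.5 -23.2 0 0.3 0; -22 -26.2 0 0.337 0; -24.5 -29.2 0 0.337 0; -27 -32 0 0.337 0; -29.5 -35 0 0.337 0; -32 -38 0 0.337 0; -34.5 -41 0 0.337 0; -37 -44 0 0.337 0; -39.5 -46.8 0 0.337 0; -42 -49.6 0 0.337 0; -44.5 -52.4 0 0.337 0; -46 -54.2 0 0.337 0; -46.5 -54.8 0 0.337 0'
python3 - <<'E'
from h import *
shift(.5855,.222,.16,-np.pi/2+np.radians(3))
E
```

```text
time: 1.82
tool_pos: [0.5396, 0.1332, 0.2043]
ee_rot: [3.14, 0.003, -1.514]
wrist_force: [-0.3, -0.7, -0.9]
width: 0.094
shift cm [-8.59 -5.1   4.44] spin 0.004 at [0.5396 0.1332 0.2043] yaw -1.514 t 1.82 w 0.094 F [-0.3 -0.7 -0.9]
```

```bash
python3 -m inch '-2.5 -1.5 1 0 0; -5 -3 2 0 0; -7 -4.2 3.5 0 0; -8.2 -4.9 4.2 0 0; -8.6 -5.1 4.4 0 0; -8.6 -5.1 4.4 0 0; -8.6 -5.1 4.4 0 0'
python3 - <<'E'
from h import *
T=tool()[:2]
p,d=robot.snapshot("wrist");cv2.imwrite("pics/w1.png",p);np.save("pics/w1.npy",d);np.savez("pics/w1T.npz",*T)
W=wcloud(d,T)
w=W.reshape(-1,3)
m=(abs(w[:,0]-.5855)<.06)&(abs(w[:,1]-.222)<.035)&(d.ravel()>0)
for a,b in((.041,.06),(.008,.06)):
    q=w[m&(w[:,2]>a)&(w[:,2]<b)];r=cv2.minAreaRect((q[:,:2]*1000).astype(np.float32));print(len(q),np.round(q.mean(0),4),r)
print(wproj([[.5855,.222,.046]],T))
E
```

```text
time: 2.4
tool_pos: [0.5855, 0.221, 0.161]
ee_rot: [3.14, 0.002, -1.515]
wrist_force: [-0.0, 0.5, 0.8]
width: 0.0938
2378 [0.5866 0.2251 0.045 ] ((585.833740234375, 225.00059509277344), (48.761226654052734, 34.127113342285156), 4.373811721801758)
2835 [0.5889 0.2252 0.0423] ((586.0827026367188, 225.01963806152344), (84.60008239746094, 34.127113342285156), 4.373811721801758)
[[317.56225556 228.32284936]]
```

View pics/w1.png

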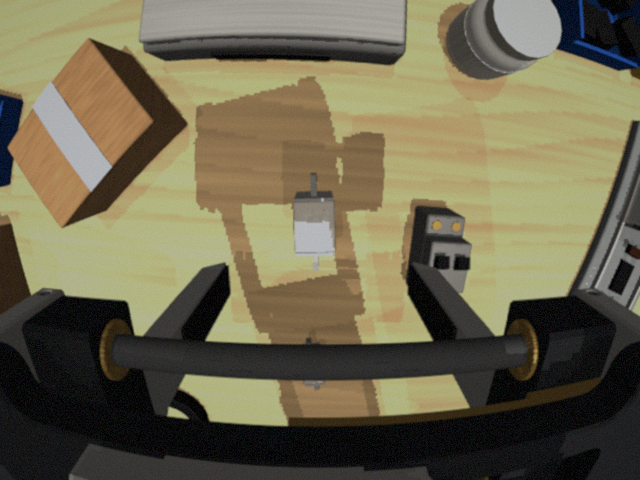

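```bash
python3 - <<'E'
from h import *
W=cloud("top",np.load("pics/top0.npy"));q=W[215:265,262:300].reshape(-1,3);q=q[q[:,2]>.01];print(q.min(0),q.max(0))
shift(.5858,.2238,.06,-np.pi/2+np.radians(3.7))
E
```

```text
[ 0.41175803 -0.00497906  0.01023575] [0.6024133  0.13006206 1.12312506]
shift cm [-0.27 -0.03 10.16] spin -0.009 at [0.5857 0.2209 0.1616] yaw -1.5152 t 2.45 w 0.094 F [ 0.4 -0.2 -0.2]
```

```bash
python3 -m inch '-0.27 0 2.5 -0.009 0.2; -0.27 0 5.5 -0.009 0.3; -0.27 0 8.5 -0.009 0.3; -0.27 0 11 -0.009 0.3; -0.27 0 13 -0.009 0.3; -0.27 0 14.4 -0.009 0.3; -0.27 0 15.1 -0.009 0.3; -0.27 0 15.3 -0.009 0.3; -0.27 0 15.3 -0.009 0.3; -0.27 0 15.3 -0.009 0.3'
python3 - <<'E'
from h import *
shift(.5858,.2238,.0085,-np.pi/2+np.radians(3.7))
T=tool()[:2]
p,d=robot.snapshot("wrist");cv2.imwrite("pics/w2.png",p)
E
```

```text
time: 3.28
tool_pos: [0.5866, 0.2238, 0.0106]
ee_rot: [-3.139, 0.003, -1.507]
wrist_force: [-0.2, -0.3, -0.8]
width: 0.0656
shift cm [-0.01  0.08  0.21] spin -0.0 at [0.5866 0.2238 0.0106] yaw -1.5067 t 3.28 w 0.0656 F [-0.2 -0.3 -0.8]
```

View pics/w2.png

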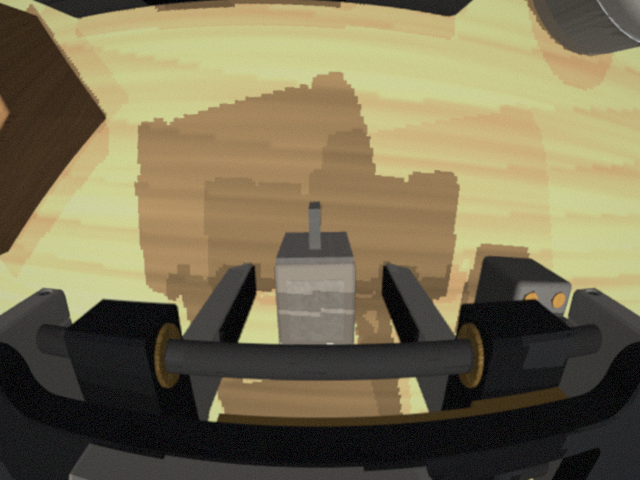

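The fuse block sits centred between the fingers (block cols 276–355, fingers at 250 and 385). I'll close on it.

```bash
python3 -m inch '0 0 0 0 0.5; 0 0 0 0 0.7; 0 0 0 0 1; 0 0 0 0 1; 0 0 0 0 1; 0 0 0 0 1; 0 0 0 0 1'
python3 - <<'E'
from h import *
shift(.5858,.2238,.0085,-np.pi/2+np.radians(3.7))
E
```

```text
time: 3.92
tool_pos: [0.5868, 0.2242, 0.0109]
ee_rot: [-3.138, 0.003, -1.506]
wrist_force: [-0.2, -0.3, 0.6]
width: 0.034
shift cm [0.03 0.1  0.24] spin -0.0 at [0.5868 0.2242 0.0109] yaw -1.5064 t 3.92 w 0.034 F [-0.2 -0.3  0.6]
```

```bash
python3 -m inch '0 0 -0.7 0 1; 0 0 -2 0 1; 0 0 -4 0 1; 0 0 -6.5 0 1; 0 0 -9 0 1; 0 0 -11.5 0 1; 0 0 -13.5 0 1; 0 0 -14.7 0 1; 0 0 -15 0 1; 0 0 -15 0 1'
python3 - <<'E'
from h import *
shift(.453,-.125,.16,-np.pi/2-np.radians(17))
E
```

```text
time: 4.75
tool_pos: [0.5868, 0.2238, 0.1622]
ee_rot: [-3.136, 0.004, -1.506]
wrist_force: [-0.1, -0.2, -1.7]
width: 0.0337
shift cm [3.395e+01 1.560e+01 2.000e-02] spin 0.361 at [0.5868 0.2238 0.1622] yaw -1.5064 t 4.75 w 0.0337 F [-0.1 -0.2 -1.7]
```

```bash
python3 -m inch '1 0.5 0 0 1; 3 1.4 0 0.03 1; 5.5 2.5 0 0.07 1; 8 3.7 0 0.11 1; 10.5 4.8 0 0.15 1; 13 6 0 0.19 1; 15.5 7.1 0 0.23 1; 18 8.3 0 0.27 1; 20.5 9.4 0 0.3 1; 23 10.6 0 0.33 1; 25.5 11.7 0 0.36 1; 28 12.9 0 0.361 1; 30.3 13.9 0 0.361 1; 32.2 14.8 0 0.361 1; 33.5 15.4 0 0.361 1; 33.95 15.6 0 0.361 1; 33.95 15.6 0 0.361 1; 33.95 15.6 0 0.361 1'
python3 - <<'E'
from h import *
shift(.453,-.125,.16,-np.pi/2-np.radians(17))
T=tool()[:2]
p,d=robot.snapshot("wrist");cv2.imwrite("pics/w3.png",p);np.save("pics/w3.npy",d);np.savez("pics/w3T.npz",*T)
E
```

```text
time: 6.25
tool_pos: [0.4523, -0.1246, 0.1591]
ee_rot: [-3.14, 0.006, -1.868]
wrist_force: [0.5, 1.0, -1.6]
width: 0.0337
shift cm [ 0.02 -0.08 -0.09] spin -0.0 at [ 0.4523 -0.1246  0.1591] yaw -1.8679 t 6.25 w 0.0337 F [ 0.5  1.  -1.6]
```

View pics/w3.png

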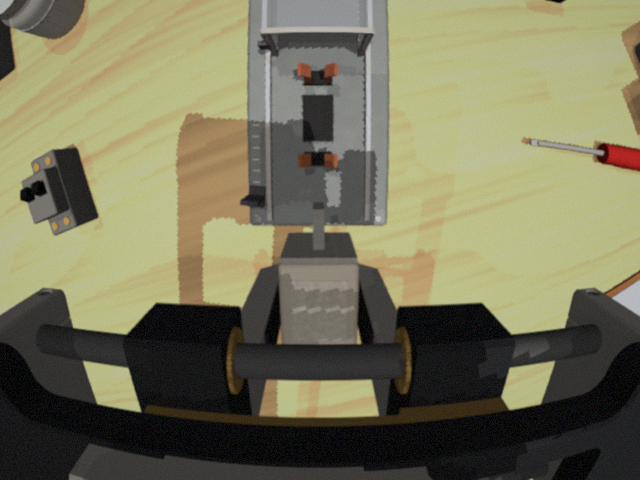

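Wrist view: clips at (318,73) and (318,160), pedestal at (318,117), mark plate at (253,200). The held fuse's front blade lies at column 319. Next I'll measure clip, mark and held fuse in the wrist cloud.

```bash
python3 - <<'E'
from h import *
z=np.load("pics/w3T.npz");T=(z["arr_0"],z["arr_1"]);d=np.load("pics/w3.npy");im=cv2.imread("pics/w3.png")
W=wcloud(d,T)
a=np.radians(-17);ux=np.array([np.cos(a),np.sin(a)]);uy=np.array([-np.sin(a),np.cos(a)]);n0=np.array([.5394,-.1512])
def loc(q): return np.c_[(q[:,:2]-n0)@ux,(q[:,:2]-n0)@uy,q[:,2]]*1000
def rep(n,u0,u1,v0,v1,lo,hi):
    q=W[v0:v1,u0:u1].reshape(-1,3);q=loc(q);q=q[(q[:,2]>lo)&(q[:,2]<hi)]
    if len(q)<3:print(n,len(q));return
    r=cv2.minAreaRect(q[:,:2].astype(np.float32));print(n,len(q),"mean",q.mean(0).round(1),"lo",np.percentile(q,2,0).round(1),"hi",np.percentile(q,98,0).round(1),"rect",np.round(r[0],1),np.round(r[1],1),round(r[2],1))
rep("clip far",285,350,55,92,45,62);rep("clip near",285,350,145,175,45,62)
rep("pedestal",295,340,88,148,18,30)
rep("base",240,395,0,228,10,18);rep("mark",235,275,180,212,45,60);rep("pointer",250,275,35,60,35,60)
rep("front hood",255,380,0,40,80,90)
# red pixel mask
hsv=cv2.cvtColor(im,cv2.COLOR_BGR2HSV);m=((hsv[...,0]<12)|(hsv[...,0]>172))&(hsv[...,1]>110)
for v0,v1 in((55,92),(145,175)):
  mm=np.zeros_like(m);mm[v0:v1,285:350]=m[v0:v1,285:350];q=loc(W[mm]);
  for s in(1,-1):
    k=q[q[:,1]*s>0];print("red",s,len(k),k.mean(0).round(1),np.percentile(k,2,0).round(1),np.percentile(k,98,0).round(1))
# fuse in tool frame
P=(W-T[0])@T[1]*1000
f=P[195:345,270:365].reshape(-1,3);k=f[(f[:,2]>-42)&(f[:,2]<-28)];r=cv2.minAreaRect(k[:,:2].astype(np.float32));print("fuse top tool",len(k),k.mean(0).round(1),r)
f=P[200:250,308:330].reshape(-1,3);k=f[(f[:,2]>-28)&(f[:,2]<-5)];print("blade tool",len(k),k.mean(0).round(1),k.min(0).round(1),k.max(0).round(1))
cv2.imwrite("pics/w3c.png",cv2.resize(im[20:250,220:420],None,fx=2.6,fy=2.6,interpolation=cv2.INTER_CUBIC))
E
```

```text
clip far 352 mean [34.7  1.6 54. ] lo [ 30.  -12.4  47.5] hi [39.9 15.8 59.1] rect [35.   1.7] [10.6 28.5] 0.9
clip near 334 mean [-35.1   2.   54.7] lo [-40.  -12.5  48.6] hi [-30.3  16.   59.4] rect [-35.3   1.8] [28.7 10. ] 90.0
pedestal 1386 mean [-0.3  1.7 20. ] lo [-19.4 -10.5  18.6] hi [18.9 13.9 21.5] rect [-0.1  1.7] [38.9 26.3] 0.0
base 22101 mean [-5.4  0.4 14. ] lo [-90.9 -58.   12.3] hi [95.7 61.1 15.7] rect [9.2 1.6] [206.7 124.7] 0.1
mark 140 mean [-67.2  54.9  51.9] lo [-69.9  48.1  45.8] hi [-64.9  62.2  55.2] rect [-67.4  55.2] [14.5  4.5] 85.5
pointer 154 mean [57.5 40.3 49.1] lo [55.3 35.4 36.7] hi [66.9 47.1 58.8] rect [62.2 41.6] [12.5 14. ] 89.4
front hood 3798 mean [67.7  1.6 85. ] lo [ 55.7 -35.   83.1] hi [80.6 38.3 86.8] rect [68.5  1.4] [78.2 26.9] 89.6
red 1 195 [33.9 11.  50.9] [29.8  6.8 27.6] [39.2 15.9 58.9]
red -1 183 [32.8 -7.8 56.6] [ 29.7 -12.5  29.2] [39.2 -3.6 59.8]
red 1 178 [-34.9  11.   50.7] [-39.6   7.2  20.6] [-30.4  16.   59.4]
red -1 180 [-35.   -8.   51.2] [-40.  -13.6  17.4] [-30.4  -3.   59. ]
fuse top tool 7358 [ -0.   -5.2 -34.2] ((-0.6172351837158203, -3.3407135009765625), (41.3679084777832, 41.049888610839844), 89.69662475585938)
blade tool 658 [ -0.1 -32.  -19.4] [ -5.1 -41.6 -23. ] [  5.  -22.9  -5. ]
```

View pics/w3c.png

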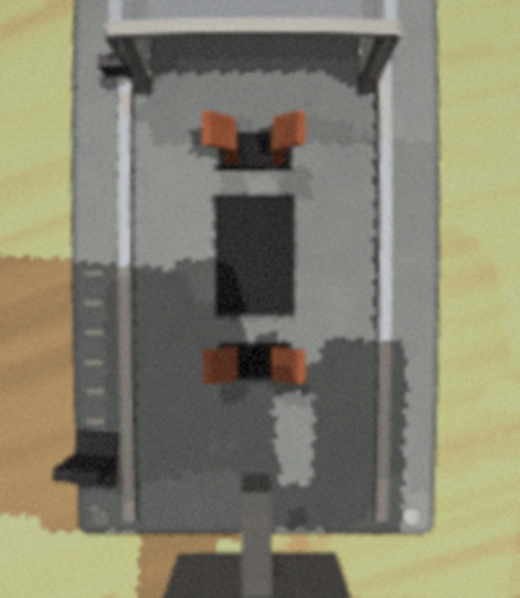

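```bash
python3 - <<'E'
from h import *
shift(.5398,-.1496,.088,-np.pi/2-np.radians(17))
E
```

```text
shift cm [-0.08 -9.05  7.16] spin 0.001 at [ 0.4527 -0.1243  0.1594] yaw -1.867 t 6.3 w 0.0337 F [ 0.8 -0.9 -1.1]
```

```bash
python3 -m inch '0 -1 0 0 1; 0 -3 0 0 1; -0.08 -5 0 0 1; -0.08 -7 0 0 1; -0.08 -8.5 0.5 0 1; -0.08 -9 1.5 0 1; -0.08 -9.05 3 0 1; -0.08 -9.05 4.5 0 1; -0.08 -9.05 6 0 1; -0.08 -9.05 6.9 0 1; -0.08 -9.05 7.15 0 1; -0.08 -9.05 7.15 0 1; -0.08 -9.05 7.15 0 1'
python3 - <<'E'
from h import *
shift(.5398,-.1496,.088,-np.pi/2-np.radians(17))
T=tool()[:2]
p,d=robot.snapshot("wrist");cv2.imwrite("pics/w4.png",p);np.save("pics/w4.npy",d);np.savez("pics/w4T.npz",*T)
cv2.imwrite("pics/w4c.png",cv2.resize(p[130:380,220:420],None,fx=2.4,fy=2.4,interpolation=cv2.INTER_CUBIC))
p,d=robot.snapshot("scene");cv2.imwrite("pics/s4c.png",cv2.resize(p[190:340,170:310],None,fx=4,fy=4,interpolation=cv2.INTER_CUBIC))
E
```

```text
time: 7.38
tool_pos: [0.5401, -0.1495, 0.0886]
ee_rot: [-3.138, 0.006, -1.867]
wrist_force: [0.0, 0.5, -1.6]
width: 0.0338
shift cm [0.02 0.03 0.06] spin 0.001 at [ 0.5401 -0.1495  0.0886] yaw -1.8667 t 7.38 w 0.0338 F [ 0.   0.5 -1.6]
```

View pics/w4c.png

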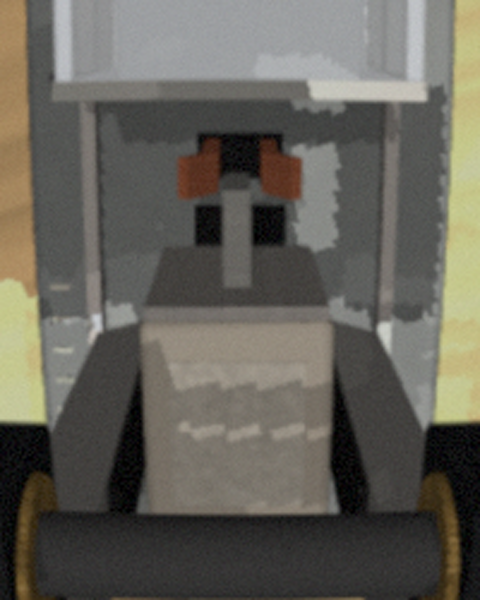

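View pics/s4c.png

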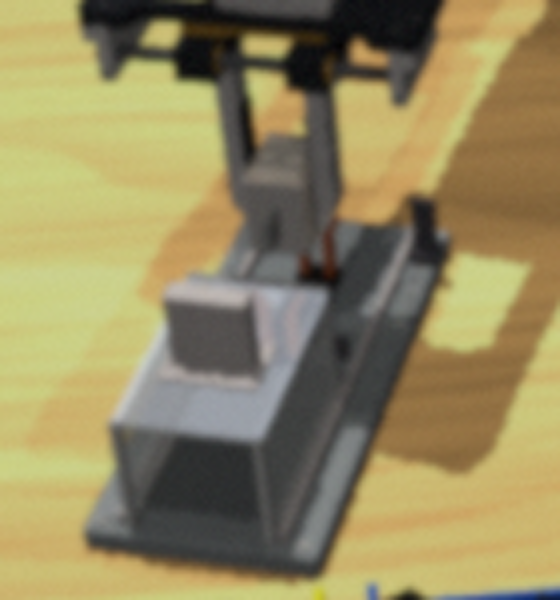

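Blade at column ~319 and clip slot centre at column ~320, about 0.5 mm apart. I'll check it numerically before descending.

```bash
python3 - <<'E'
from h import *
z=np.load("pics/w4T.npz");T=(z["arr_0"],z["arr_1"]);d=np.load("pics/w4.npy");im=cv2.imread("pics/w4.png")
P=(wcloud(d,T)-T[0])@T[1]*1000
hsv=cv2.cvtColor(im,cv2.COLOR_BGR2HSV);m=((hsv[...,0]<12)|(hsv[...,0]>172))&(hsv[...,1]>110);m[:185]=0;m[215:]=0;m[:,:290]=0;m[:,350:]=0
q=P[m];q=q[(q[:,2]>28)&(q[:,2]<45)]
for s in(1,-1):
  k=q[q[:,0]*s>0];print(len(k),k.mean(0).round(1),np.percentile(k,3,0).round(1),np.percentile(k,97,0).round(1))
f=P[200:250,308:330].reshape(-1,3);k=f[(f[:,2]>-28)&(f[:,2]<-15)];print("blade",len(k),k.mean(0).round(1),np.percentile(k,2,0).round(1),np.percentile(k,98,0).round(1))
E
```

```text
281 [ 10.3 -35.2  34.2] [  6.2 -39.9  29.6] [ 14.5 -30.4  40.1]
292 [ -9.4 -35.2  34.3] [-14.  -39.9  29.7] [ -5.1 -30.3  40.7]
blade 575 [ -0.1 -32.3 -20.8] [ -3.4 -41.4 -22.4] [  3.8 -23.2 -15.7]
```

```bash
python3 -m inch '0.05 0 0.5 0 1; 0.05 0 1.2 0 1; 0.05 0 1.9 0 1; 0.05 0 2.5 0 1; 0.05 0 3 0 1; 0.05 0 3.5 0 1; 0.05 0 4 0 1; 0.05 0 4.4 0 1; 0.05 0 4.8 0 1; 0.05 0 5 0 1; 0.05 0 5.1 0 1; 0.05 0 5.2 0 1; 0.05 0 5.2 0 1'
```

```text
time: 8.57
tool_pos: [0.5407, -0.1501, 0.0374]
ee_rot: [-3.137, 0.006, -1.867]
wrist_force: [0.2, -0.7, -1.7]
width: 0.0337
```

```bash
python3 - <<'E'
from h import *
shift(.5398,-.1496,.0319,-np.pi/2-np.radians(17))
p,d=robot.snapshot("wrist");cv2.imwrite("pics/w5c.png",cv2.resize(p[130:380,220:420],None,fx=2.4,fy=2.4,interpolation=cv2.INTER_CUBIC))
E
```

```text
shift cm [-0.02  0.11  0.55] spin 0.001 at [ 0.5407 -0.1501  0.0374] yaw -1.8669 t 8.57 w 0.0337 F [ 0.2 -0.7 -1.7]
```

View pics/w5c.png

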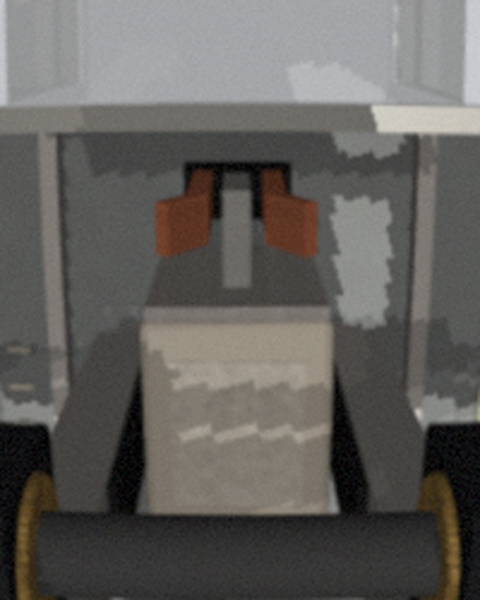

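The blade is well inside the slot and there's no contact force. I'll lower the last ~5.5 mm slowly.

```bash
python3 -m inch '0 0.08 0.1 0 1; 0 0.08 0.2 0 1; 0 0.08 0.3 0 1; 0 0.08 0.35 0 1; 0 0.08 0.4 0 1; 0 0.08 0.45 0 1; 0 0.08 0.48 0 1; 0 0.08 0.48 0 1'
```

```text
time: 9.28
tool_pos: [0.54, -0.1499, 0.0327]
ee_rot: [-3.137, 0.006, -1.867]
wrist_force: [-0.6, -0.2, -1.4]
width: 0.034
```

```bash
python3 -m inch '0 0 0.03 0 1; 0 0 0.05 0 1; 0 0 0.08 0 1; 0 0 0.1 0 1; 0 0 0.12 0 1; 0 0 0.12 0 1'
```

```text
time: 9.78
tool_pos: [0.5401, -0.1499, 0.0319]
ee_rot: [-3.137, 0.006, -1.867]
wrist_force: [-0.4, 0.6, 1.4]
width: 0.0337
```

```bash
python3 -m inch '0 0 0.03 0 1; 0 0 0.05 0 1; 0 0 0.05 0 1'
```

```text
time: 10.03
tool_pos: [0.5401, -0.1499, 0.0319]
ee_rot: [-3.136, 0.006, -1.867]
wrist_force: [-1.3, 0.3, 3.6]
width: 0.0338
```

Force has risen to +3.6 N with no further descent, so it's resting on the pedestal. Releasing gently.

```bash
python3 -m inch '0 0 0 0 0.62; 0 0 0 0 0.58; 0 0 0 0 0.5; 0 0 0 0 0.4; 0 0 0 0 0.4; 0 0 0 0 0.4'
python3 - <<'E'
from h import *
shift(.5398,-.1496,.0319,-np.pi/2-np.radians(17))
p,d=robot.snapshot("wrist");cv2.imwrite("pics/w6c.png",cv2.resize(p[130:380,220:420],None,fx=2.4,fy=2.4,interpolation=cv2.INTER_CUBIC))
E
```

```text
time: 10.53
tool_pos: [0.5401, -0.1499, 0.0317]
ee_rot: [-3.137, 0.006, -1.867]
wrist_force: [0.4, 0.2, 0.2]
width: 0.0555
shift cm [-0.02  0.04 -0.02] spin 0.001 at [ 0.5401 -0.1499  0.0317] yaw -1.8669 t 10.53 w 0.0555 F [0.4 0.2 0.2]
```

View pics/w6c.png

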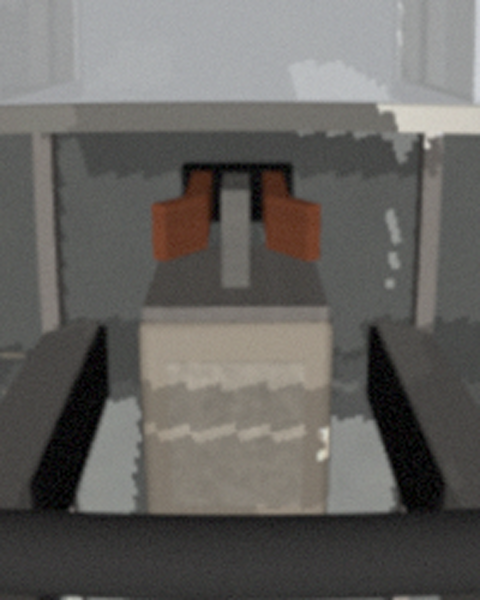

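Released: fingers are clear of the block and the blade is still in the slot. Now retracting straight up, then turning towards the handle.

```bash
python3 -m inch '0 0 -0.5 0 0.4; 0 0 -2 0 0.4; 0 0 -4.5 0 0.4; 0 0 -7.5 0 0.4; 0 0 -10.5 0 0.4; 0 0 -13.5 0 0.4; 0 0 -16 0 0.4; 0 0 -17 0 0.3; 0 0 -17 -0.1 0.3; 0 0 -17 -0.2 0.3; 0 0 -17 -0.3 0.3; 0 0 -17 -0.4 0.3; 0 0 -17 -0.5 0.3; 0 0 -17 -0.6 0.3; 0 0 -17 -0.7 0.3; 0 0 -17 -0.8 0.3; 0 0 -17 -0.9 0.3; 0 0 -17 -1.0 0.3; 0 0 -17 -1.1 0.3; 0 0 -17 -1.2 0.3'
python3 - <<'E'
from h import *
shift(.6593,-.1861,.20,-np.radians(17))
E
```

```text
time: 12.25
tool_pos: [0.5386, -0.1504, 0.2006]
ee_rot: [-3.135, -0.001, -0.662]
wrist_force: [0.2, 0.5, 0.5]
width: 0.0661
shift cm [11.72 -4.6   0.1 ] spin -0.365 at [ 0.5386 -0.1504  0.2006] yaw -0.6619 t 12.25 w 0.0661 F [0.2 0.5 0.5]
```

```bash
python3 -m inch '1 -0.4 0 -0.1 0.3; 3 -1.2 0 -0.2 0.3; 5 -2 0 -0.3 0.3; 7 -2.8 0 -0.365 0.3; 9 -3.6 0 -0.365 0.3; 10.8 -4.3 0 -0.365 0.3; 11.7 -4.6 0 -0.365 0.3; 11.7 -4.6 0 -0.365 0.3; 11.7 -4.6 0 -0.365 0.3'
python3 - <<'E'
from h import *
shift(.6593,-.1861,.20,-np.radians(17))
T=tool()[:2]
p,d=robot.snapshot("wrist");cv2.imwrite("pics/w7.png",p);np.save("pics/w7.npy",d);np.savez("pics/w7T.npz",*T)
P=(wcloud(d,T)-T[0])@T[1]*1000
W=wcloud(d,T)
m=(W[...,2]>.122)&(W[...,2]<.137)&(abs(P[...,0])<45)&(abs(P[...,1])<45)&(d>0)
q=P[m];r=cv2.minAreaRect(q[:,:2].astype(np.float32));print(len(q),q.mean(0),r)
E
```

```text
time: 13.0
tool_pos: [0.6588, -0.1859, 0.1994]
ee_rot: [-3.136, -0.0, -0.297]
wrist_force: [-0.9, 0.3, -0.2]
width: 0.0654
shift cm [ 0.05  0.   -0.06] spin -0.0 at [ 0.6588 -0.1859  0.1994] yaw -0.2969 t 13.0 w 0.0654 F [-0.9  0.3 -0.2]
1192 [ 0.47369893 -1.27495568 69.00907288] ((0.6773252487182617, -0.04483985900878906), (13.304553985595703, 43.71245193481445), 0.14136572182178497)
```

View pics/w7.png

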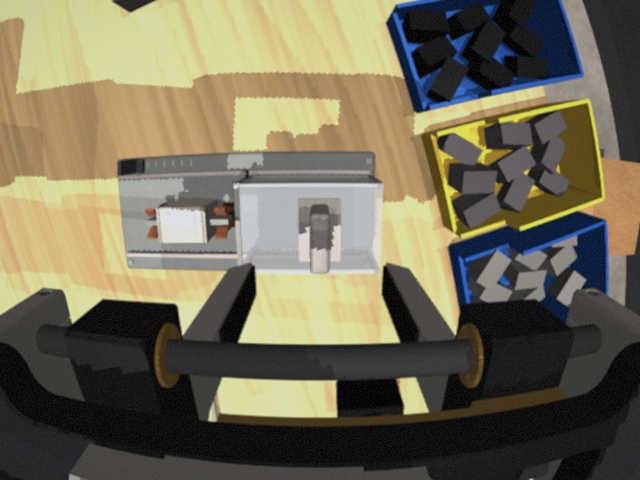

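Handle is centred between the fingers at (319,240), and the fuse sits in the clips at (185,223). Descending onto the handle.

```bash
python3 -m inch '0.06 0 1 0 0.3; 0.06 0 3 0 0.3; 0.06 0 5 0 0.3; 0.06 0 7 0 0.3; 0.06 0 8.5 0 0.3; 0.06 0 9.5 0 0.3; 0.06 0 10 0 0.3; 0.06 0 10.15 0 0.3; 0.06 0 10.15 0 0.3; 0.06 0 10.15 0 0.4; 0.06 0 10.15 0 0.6; 0.06 0 10.15 0 0.8; 0.06 0 10.15 0 1; 0.06 0 10.15 0 1; 0.06 0 10.15 0 1; 0.06 0 10.15 0 1; 0.06 0 10.15 0 1'
python3 - <<'E'
from h import *
shift(.6593,-.1861,.098,-np.radians(17))
T=tool()[:2]
p,d=robot.snapshot("wrist");cv2.imwrite("pics/w8.png",p);np.save("pics/w8.npy",d);np.savez("pics/w8T.npz",*T)
E
```

```text
time: 14.47
tool_pos: [0.6594, -0.1854, 0.0985]
ee_rot: [-3.136, -0.001, -0.297]
wrist_force: [0.1, -0.0, -0.7]
width: 0.016
shift cm [0.01 0.07 0.05] spin -0.0 at [ 0.6594 -0.1854  0.0985] yaw -0.2969 t 14.47 w 0.016 F [ 0.1 -0.  -0.7]
```

View pics/w8.png

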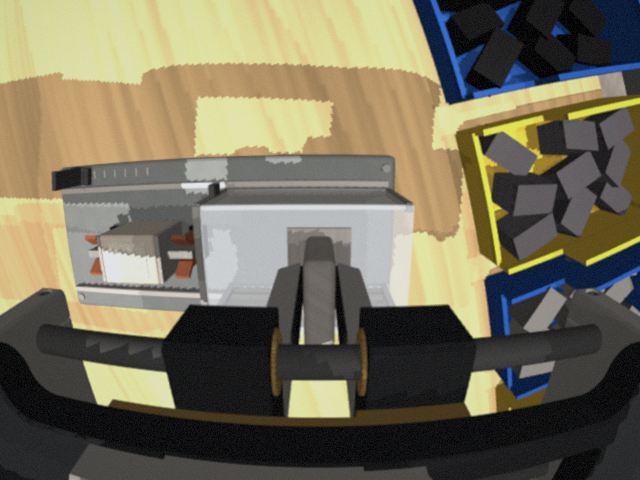

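```bash
python3 -m inch '0 0 0 0 1; 0 0 0 0 1; -0.2 0 0 0 1; -0.6 0 0 0 1; -1.3 0 0 0 1; -2.1 0 0 0 1; -3 0 0 0 1; -4 0 0 0 1; -5 0 0 0 1; -6 0 0 0 1; -7 0 0 0 1; -8 0 0 0 1; -9 0 0 0 1; -10 0 0 0 1; -10.8 0 0 0 1; -11.4 0 0 0 1; -11.7 0 0 0 1; -11.8 0 0 0 1; -11.8 0 0 0 1; -11.8 0 0 0 1'
python3 - <<'E'
from h import *
shift(.6594-.125*.9563,-.1854+.125*.2924,.0985,-np.radians(17))
T=tool()[:2]
p,d=robot.snapshot("wrist");cv2.imwrite("pics/w9.png",p);np.save("pics/w9.npy",d);np.savez("pics/w9T.npz",*T)
p,d=robot.snapshot("top");cv2.imwrite("pics/t9.png",p);np.save("pics/t9.npy",d)
cv2.imwrite("pics/t9c.png",cv2.resize(p[160:310,340:460],None,fx=4,fy=4,interpolation=cv2.INTER_CUBIC))
E
```

```text
time: 16.18
tool_pos: [0.5477, -0.1513, 0.0985]
ee_rot: [-3.136, -0.006, -0.297]
wrist_force: [7.8, -2.2, -3.7]
width: 0.0136
shift cm [-0.82 -0.01 -0.  ] spin -0.0 at [ 0.5477 -0.1513  0.0985] yaw -0.297 t 16.18 w 0.0136 F [ 7.8 -2.2 -3.7]
```

View pics/w9.png

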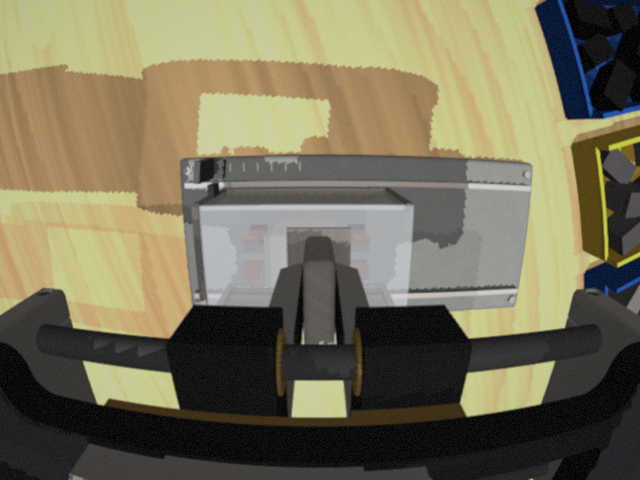

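View pics/t9c.png

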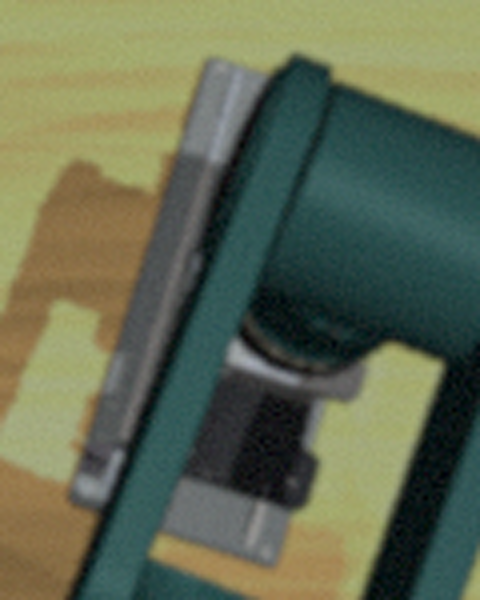

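```bash
python3 - <<'E'
from h import *
im=cv2.imread("pics/w9.png")
cv2.imwrite("pics/w9c.png",cv2.resize(im[145:265,170:270],None,fx=5,fy=5,interpolation=cv2.INTER_CUBIC))
z=np.load("pics/w9T.npz");T=(z["arr_0"],z["arr_1"]);W=wcloud(np.load("pics/w9.npy"),T)
a=np.radians(-17);ux=np.array([np.cos(a),np.sin(a)]);uy=np.array([-np.sin(a),np.cos(a)]);n0=np.array([.5398,-.1496])
g=np.round(np.stack([(W[...,:2]-n0)@ux*1000,(W[...,:2]-n0)@uy*1000,W[...,2]*1000],-1)).astype(int)
q=g[150:215,175:235].reshape(-1,3)
for lo,hi,y0,y1,n in((50,57,46,64,"mark"),(42,50,40,51,"pointer"),(78,90,20,45,"hood")):
    k=q[(q[:,2]>lo)&(q[:,2]<hi)&(q[:,1]>y0)&(q[:,1]<y1)]
    if len(k):print(n,len(k),k.mean(0),np.percentile(k,[3,50,97],0).tolist())
for nm,P in(("mark",[-67.3,54,55]),("ptr",[58-116.8,46,48])):
    w=np.r_[n0+(P[0]*ux+P[1]*uy)/1000,P[2]/1000];print(nm,wproj(w,T))
E
```

```text
mark 166 [-67.13253012  53.87951807  53.69879518] [[-70.0, 47.0, 51.0], [-67.0, 54.0, 54.0], [-65.0, 60.0, 55.0]]
pointer 45 [-61.11111111  45.88888889  46.2       ] [[-66.0, 41.0, 43.0], [-59.0, 46.0, 46.0], [-57.0, 50.0, 49.0]]
hood 484 [-48.92975207  35.98966942  84.65289256] [[-60.0, 33.0, 80.0], [-49.0, 36.0, 85.0], [-37.0, 39.0, 87.0]]
mark [[196.11135177 172.14031935]]
ptr [[212.63855305 183.33071117]]
```

View pics/w9c.png

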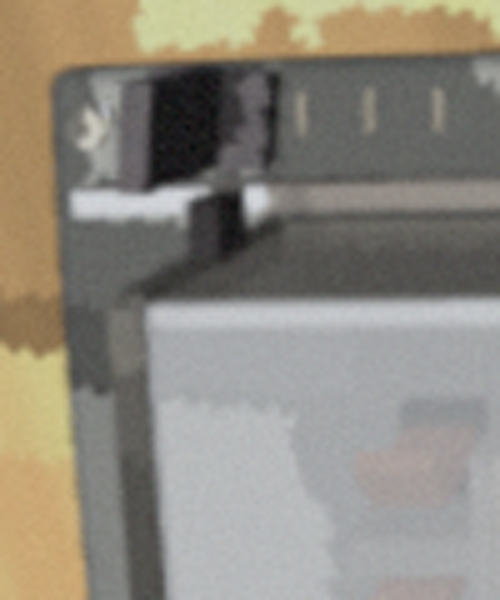

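Pointer is at about (211,187) and the mark plate's top at about (197,172). It's roughly 8.3 mm short, and the scene shows no contact problem.

```bash
python3 -m inch '-0.2 0 0 0 1; -0.4 0 0 0 1; -0.6 0 0 0 1; -0.75 0 0 0 1; -0.83 0 0 0 1; -0.83 0 0 0 1; -0.83 0 0 0 1; -0.83 0 0 0 1'
cat > m.py <<'E'
from h import *
import sys
tag=sys.argv[1]
T=tool()[:2];im,d=robot.snapshot("wrist");cv2.imwrite(f"pics/{tag}.png",im);W=wcloud(d,T)
cv2.imwrite(f"pics/{tag}c.png",cv2.resize(im[145:265,170:270],None,fx=5,fy=5,interpolation=cv2.INTER_CUBIC))
a=np.radians(-17);ux=np.array([np.cos(a),np.sin(a)]);uy=np.array([-np.sin(a),np.cos(a)]);n0=np.array([.5398,-.1496])
g=np.stack([(W[...,:2]-n0)@ux*1000,(W[...,:2]-n0)@uy*1000,W[...,2]*1000],-1)
q=g[150:215,175:240].reshape(-1,3)
for lo,hi,y0,y1,n in((52,58,48,61,"mark"),(43,51,41.5,47,"pointer")):
    k=q[(q[:,2]>lo)&(q[:,2]<hi)&(q[:,1]>y0)&(q[:,1]<y1)]
    print(n,len(k),k.mean(0).round(2),np.percentile(k,[3,50,97],0).round(1).tolist(),np.histogram(k[:,0],np.arange(-76,-50,1))[0])
p0=np.array([.6594,-.1854]);print("pull",(p0-T[0][:2])@ux*1000)
shift(.54,-.15,.0985,-np.radians(17))
E
python3 m.py w10
```

```text
time: 16.95
tool_pos: [0.5408, -0.1492, 0.0985]
ee_rot: [-3.136, -0.01, -0.297]
wrist_force: [8.5, -2.1, -2.7]
width: 0.0135
mark 148 [-67.35  54.48  53.98] [[-69.6, 48.3, 52.6], [-67.4, 54.4, 54.0], [-65.2, 60.6, 55.3]] [ 0  0  0  0  0  0 20 30 32 37 29  0  0  0  0  0  0  0  0  0  0  0  0  0
  0]
pointer 31 [-64.67  44.23  47.38] [[-67.0, 41.8, 43.2], [-64.2, 44.4, 47.9], [-63.9, 46.6, 50.9]] [ 0  0  0  0  0  0  0  1  0  3  3 18  6  0  0  0  0  0  0  0  0  0  0  0
  0]
pull 124.01574566803568
shift cm [-0.05  0.09  0.  ] spin -0.0 at [ 0.5408 -0.1493  0.0985] yaw -0.2971 t 17.0 w 0.0141 F [ 9.1 -2.5 -2.8]
```

View pics/w10c.png

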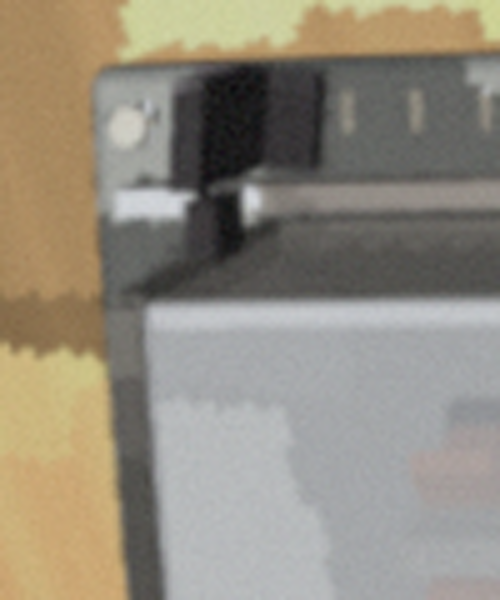

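```bash
python3 -m inch '-0.06 0 0 0 1; -0.12 0 0 0 1; -0.14 0 0 0 1; -0.14 0 0 0 1; -0.14 0 0 0 1; -0.14 0 0 0 1'
cat >> m.py <<'E'
k=q[(q[:,2]>46.5)&(q[:,2]<49.5)&(q[:,1]>41.5)&(q[:,1]<51)]
print("ptr top",len(k),np.percentile(k,[0,10,50,90,100],0).round(1).tolist())
for nm,P in(("mark tl",[-69.3,47,55]),("mark tr",[-65.3,47,55]),("ptr l",[-69.3,46,48]),("ptr r",[-65.3,46,48]),("ptr l in",[-69.3,42,48]),("ptr r in",[-65.3,42,48])):
    w=np.r_[n0+(P[0]*ux+P[1]*uy)/1000,P[2]/1000];print(nm,(wproj(w,T)[0]-[170,145])*5)
s,d=robot.snapshot("scene");cv2.imwrite(f"pics/{tag}s.png",cv2.resize(s[190:340,170:310],None,fx=4,fy=4,interpolation=cv2.INTER_CUBIC))
E
python3 m.py w11
```

```text
time: 17.5
tool_pos: [0.5404, -0.1491, 0.0985]
ee_rot: [-3.136, -0.014, -0.297]
wrist_force: [9.4, -3.0, -2.7]
width: 0.0139
mark 147 [-67.36  54.36  53.93] [[-69.7, 48.3, 52.5], [-67.3, 54.4, 54.0], [-65.3, 60.5, 55.1]] [ 0  0  0  0  0  0 20 30 36 33 28  0  0  0  0  0  0  0  0  0  0  0  0  0
  0]
pointer 28 [-65.22  44.35  47.38] [[-67.4, 41.9, 43.5], [-64.8, 44.6, 47.7], [-64.5, 46.6, 50.1]] [ 0  0  0  0  0  0  0  1  1  5  1 20  0  0  0  0  0  0  0  0  0  0  0  0
  0]
pull 124.43874299969866
shift cm [-0.01  0.09  0.  ] spin -0.0 at [ 0.5403 -0.1491  0.0985] yaw -0.2972 t 17.55 w 0.0137 F [ 9.9 -2.9 -2.9]
ptr top 20 [[-68.1, 41.7, 46.7], [-66.6, 42.3, 47.5], [-65.7, 45.7, 48.4], [-64.6, 49.5, 49.2], [-64.5, 50.8, 49.5]]
mark tl [171.76714641 190.98743009]
mark tr [202.49579788 190.08872034]
ptr l [187.67899801 192.75936785]
ptr r [217.60758006 191.91441128]
ptr l in [189.10061763 223.92229208]
ptr r in [218.95978209 223.17450868]
```

View pics/w11c.png

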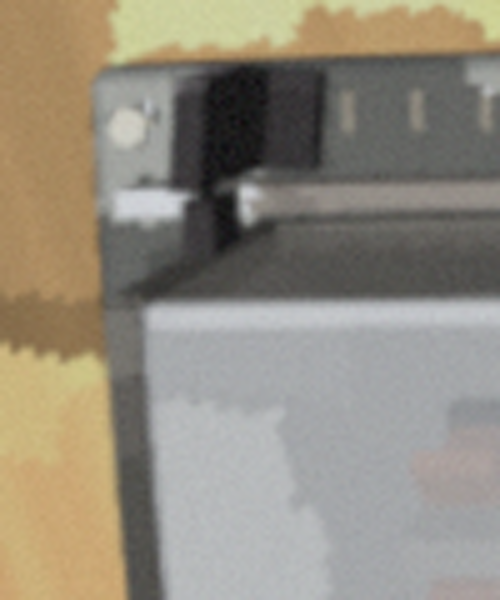

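View pics/w11s.png

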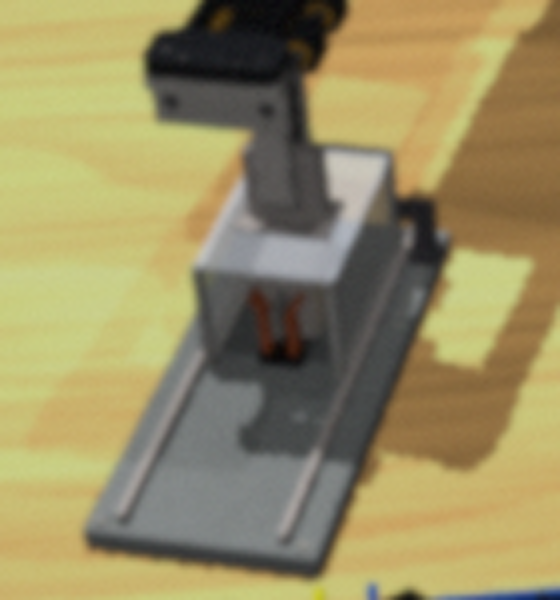

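```bash
python3 - <<'E'
import cv2,numpy as np
for t in("w10","w11"):
    im=cv2.imread(f"pics/{t}.png")[155:205,195:235].astype(float)
    im=np.clip(im*2.2,0,255).astype(np.uint8)
    cv2.imwrite(f"pics/{t}z.png",cv2.resize(im,None,fx=12,fy=12,interpolation=cv2.INTER_LANCZOS4))
a,b=[cv2.imread(f"pics/{t}z.png") for t in("w10","w11")]
cv2.imwrite("pics/wz.png",cv2.resize(np.hstack([a,b]),(800,500)))
E
```

```text
(no output)
```

View pics/wz.png

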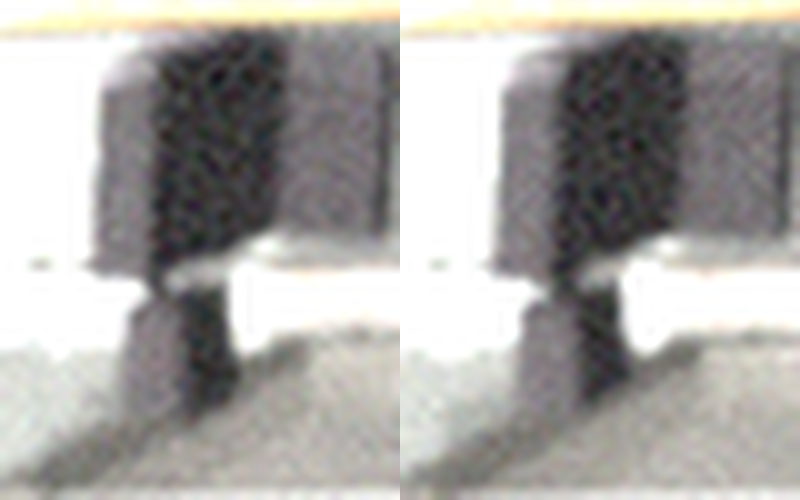

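Pointer versus mark: depth gives +0.6 mm, travel +0.7 mm and pixel edges −0.4 mm, so they agree to within 1 mm. I'll check that the hold is steady and look at the fuse through the hood.

```bash
python3 -m inch '-0.03 0 0 0 1; -0.06 0 0 0 1; -0.06 0 0 0 1; -0.06 0 0 0 1; -0.06 0 0 0 1; -0.06 0 0 0 1; -0.06 0 0 0 1; -0.06 0 0 0 1'; python3 m.py w12; python3 - <<'E'
import cv2,numpy as np
im=cv2.imread("pics/w12.png")[185:320,180:420].astype(float)
im=np.clip((im-90)*2,0,255).astype(np.uint8);cv2.imwrite("pics/w12h.png",cv2.resize(im,None,fx=3,fy=3))
E
```

```text
time: 18.27
tool_pos: [0.5406, -0.1492, 0.0985]
ee_rot: [-3.136, -0.017, -0.297]
wrist_force: [9.1, -2.8, -2.1]
width: 0.0138
mark 138 [-67.36  54.4   53.94] [[-69.6, 48.3, 52.5], [-67.4, 54.4, 54.0], [-65.3, 60.6, 55.3]] [ 0  0  0  0  0  2 13 34 27 37 25  0  0  0  0  0  0  0  0  0  0  0  0  0
  0]
pointer 26 [-64.9   44.21  47.25] [[-67.2, 41.8, 43.1], [-64.5, 44.2, 47.8], [-64.1, 46.7, 50.8]] [ 0  0  0  0  0  0  0  0  2  2  2 20  0  0  0  0  0  0  0  0  0  0  0  0
  0]
pull 124.15920122213949
shift cm [-0.04  0.09  0.  ] spin -0.001 at [ 0.5407 -0.1492  0.0985] yaw -0.2973 t 18.32 w 0.014 F [ 9.5 -2.1 -3.2]
ptr top 21 [[-67.7, 41.7, 46.7], [-66.3, 42.6, 47.2], [-65.7, 45.8, 48.2], [-64.2, 50.1, 48.9], [-64.0, 50.7, 49.4]]
mark tl [167.80951292 191.60870171]
mark tr [198.56817387 190.68930427]
ptr l [183.66016498 193.3706604 ]
ptr r [213.61649487 192.50543891]
ptr l in [185.09712546 224.55711458]
ptr r in [214.98389802 223.78819791]
```

View pics/w12h.png

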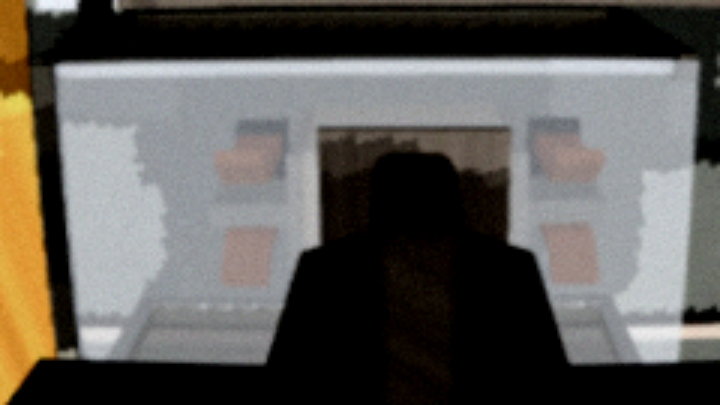

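View pics/w12c.png

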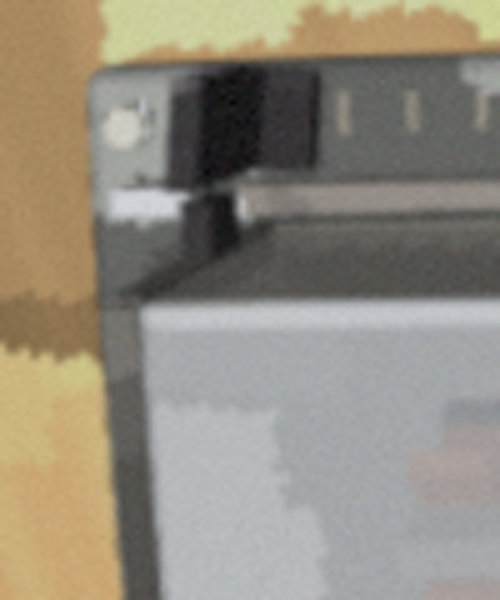

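```bash
python3 -m inch '-0.08 0 0 0 1; -0.16 0 0 0 1; -0.17 0 0 0 1; -0.17 0 0 0 1; -0.17 0 0 0 1; -0.17 0 0 0 1'; python3 m.py w13;  python3 - <<'E'
import cv2,numpy as np
im=cv2.imread("pics/w13.png")[155:205,195:235].astype(float)
cv2.imwrite("pics/w13z.png",cv2.resize(np.clip(im*2.2,0,255).astype(np.uint8),None,fx=10,fy=10,interpolation=cv2.INTER_LANCZOS4))
E
```

```text
time: 18.87
tool_pos: [0.5399, -0.149, 0.0985]
ee_rot: [-3.136, -0.021, -0.297]
wrist_force: [8.6, -3.1, -3.5]
width: 0.0137
mark 147 [-67.31  54.38  53.96] [[-69.8, 48.3, 52.4], [-67.4, 54.4, 53.9], [-65.2, 60.6, 55.3]] [ 0  0  0  0  0  1 16 34 31 34 31  0  0  0  0  0  0  0  0  0  0  0  0  0
  0]
pointer 27 [-65.72  44.3   47.32] [[-68.5, 41.6, 43.4], [-65.3, 44.3, 47.5], [-65.0, 46.6, 50.7]] [ 0  0  0  0  0  0  1  1  1  3 20  1  0  0  0  0  0  0  0  0  0  0  0  0
  0]
pull 124.9525289506918
shift cm [0.04 0.09 0.  ] spin -0.001 at [ 0.5399 -0.149   0.0985] yaw -0.2974 t 18.92 w 0.0141 F [ 8.9 -3.7 -2.5]
ptr top 24 [[-69.1, 41.9, 46.8], [-67.4, 43.2, 47.1], [-65.8, 45.8, 48.2], [-65.2, 50.1, 48.9], [-65.1, 50.9, 49.3]]
mark tl [172.1409761  191.46835847]
mark tr [203.00610898 190.53990651]
ptr l [187.70533712 193.24191543]
ptr r [217.75953746 192.36753043]
ptr l in [189.13572462 224.47402608]
ptr r in [219.11975743 223.69361439]
```

View pics/w13z.png

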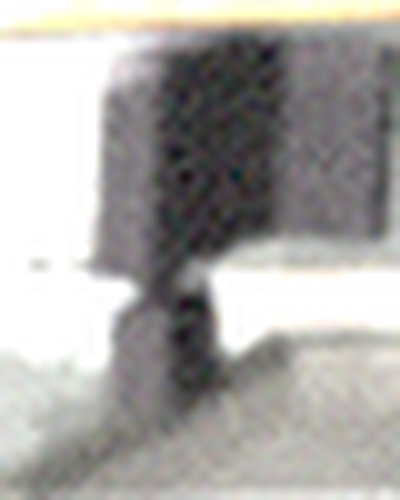

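```bash
python3 - <<'E'
from h import *
T=tool()[:2];im,d=robot.snapshot("wrist");W=wcloud(d,T)
a=np.radians(-17);ux=np.array([np.cos(a),np.sin(a)]);uy=np.array([-np.sin(a),np.cos(a)]);n0=np.array([.5398,-.1496])
g=np.stack([(W[...,:2]-n0)@ux*1000,(W[...,:2]-n0)@uy*1000,W[...,2]*1000],-1)
for v in (184,186,188,190,192,194):
    print(v,[tuple(np.round(g[v,u],1).tolist())+(int(im[v,u].mean()),) for u in range(205,219)])
E
```

```text
184 [(-79.5, 42.9, 19.3, 184), (-78.3, 43.0, 20.8, 172), (-77.3, 43.1, 21.7, 144), (-68.6, 45.9, 49.5, 95), (-68.6, 45.7, 47.2, 48), (-67.7, 45.7, 48.1, 38), (-67.0, 45.7, 48.1, 27), (-66.4, 45.7, 48.0, 28), (-65.9, 45.6, 47.4, 31), (-65.1, 45.7, 47.9, 33), (-65.4, 45.3, 44.2, 44), (-65.4, 44.9, 41.5, 101), (-70.1, 42.8, 20.7, 167), (-69.5, 42.7, 20.4, 186)]
186 [(-69.5, 45.1, 53.3, 153), (-68.6, 45.2, 54.2, 93), (-67.7, 45.3, 55.2, 58), (-67.3, 45.2, 54.1, 56), (-66.7, 45.1, 53.9, 54), (-66.3, 45.0, 53.3, 52), (-65.6, 45.0, 53.3, 42), (-64.8, 45.1, 53.9, 33), (-65.1, 44.7, 50.3, 25), (-65.2, 44.4, 47.7, 13), (-65.0, 44.1, 45.7, 29), (-65.4, 43.7, 41.9, 72), (-70.1, 41.4, 21.1, 120), (-69.2, 41.4, 21.9, 144)]
188 [(-69.7, 43.8, 52.8, 130), (-69.0, 43.8, 53.2, 81), (-67.9, 44.0, 54.7, 55), (-67.5, 43.9, 53.9, 62), (-66.9, 43.8, 53.5, 63), (-66.2, 43.8, 53.7, 59), (-65.8, 43.7, 52.8, 45), (-64.9, 43.8, 53.6, 31), (-65.3, 43.3, 49.8, 21), (-65.1, 43.1, 48.1, 23), (-65.5, 42.7, 44.3, 31), (-65.4, 42.4, 42.1, 66), (-72.1, 39.1, 13.6, 109), (-71.2, 39.1, 14.3, 147)]
190 [(-69.4, 42.7, 54.3
[... 342 characters left out ...]
.4, 41.5, 54.5, 88), (-68.9, 41.4, 53.8, 68), (-68.3, 41.4, 53.8, 56), (-67.7, 41.4, 53.6, 60), (-66.7, 41.5, 54.9, 60), (-66.4, 41.3, 53.6, 58), (-65.5, 41.4, 54.3, 47), (-65.1, 41.3, 53.4, 30), (-65.2, 40.9, 50.7, 26), (-65.1, 40.6, 48.6, 29), (-65.3, 40.2, 45.3, 25), (-65.0, 40.0, 44.1, 34), (-65.3, 39.5, 40.1, 43), (-65.9, 38.9, 35.5, 51)]
194 [(-69.5, 40.2, 54.2, 74), (-69.1, 40.1, 53.3, 68), (-68.2, 40.2, 54.2, 57), (-67.6, 40.2, 54.2, 62), (-67.0, 40.1, 53.7, 61), (-66.4, 40.1, 53.5, 60), (-66.0, 40.0, 52.9, 52), (-65.0, 40.1, 53.9, 41), (-65.1, 39.8, 51.5, 31), (-64.7, 39.6, 50.2, 26), (-65.1, 39.0, 46.2, 37), (-65.4, 38.5, 42.6, 52), (-65.1, 38.3, 41.1, 56), (-64.9, 38.1, 39.4, 65)]
```

The pointer's top is actually at 54 mm, which accounts for the pixel disagreement. Pointer spans −69.3 to −65.1 mm and mark −69.6 to −65.2 mm, so they're level to about 0.1 mm.

```bash
python3 - <<'E'
from h import *
shift(.5399,-.149,.0985,-.297)
robot.close_job()
shift(.5399,-.149,.0985,-.297)
E
```

```text
shift cm [ 0.  0. -0.] spin -0.0 at [ 0.5399 -0.149   0.0985] yaw -0.2973 t 19.02 w 0.014 F [ 9.2 -2.8 -3.4]
the job is handed in; nothing more can be done
the job is handed in; nothing more can be done
```

I gripped the larger fuse at the fixed half-force setting (30 N) and lowered it into the clips. The wrist force read 3.6 N at the pedestal, and I let go there. I then pulled the guard about 125 mm by its handle and handed the job in at 19.0 s, still holding it against about 9–10 N of spring force.

**Last checks:**
- **Pointer and mark:** in the wrist depth image the pointer's centre was at −67.2 mm and the mark's at −67.3 mm, level to about 0.1 mm. One pixel-edge check disagreed by up to about 1 mm. It had assumed the pointer's top was at 48 mm, but depth showed about 54 mm.
- **Fuse:** it was seen sitting in both clips after release, with the gripper at the calculated seated height. Under the pulled guard the clear hood and my gripper hid most of it, so I did not confirm it again there.
- **Hold:** the tool had tilted about 0.02 rad under the pull, with the handle still gripped (14 mm opening). Commanding a further small pull made up for about 1 mm of sag.
- **Camera disagreement:** the top and wrist cameras differed by 2–3 mm sideways. I used the wrist camera, because the fuse lay between the fingers where it had shown it.
- **Other items:** I did not deliberately touch anything else on the bench. I took no final picture of the whole bench to confirm it.

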